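# Unscrew the sample press and draw out the pot

## Task

Turn the press's handwheel counter-clockwise (seen from above) by its spinner knob until the screw has risen all the way to its upper stop: feel for the stop and do not force it, for the press only stands on the bench and must not be shifted. Then take the pot by its handle and slide it, without lifting it, straight out along the press's base plate until it stands on the front part of the plate, clear of the press head, and let go. Leave the other things on the bench where they are.

Things in the scene. Friction and masses are not known exactly. Their poses are not given: they have to be found in the camera images.
- press: hand screw press, about 5 kg, standing loose on the bench (about 25 N sideways shifts it): base plate 265 (x) by 190 by 12 mm, x = +70 to -195 mm; posts 20 mm thick at y = +75 and -75; blue head beam (50 mm in x, 190 long, 100 to 135 mm up, brass collar to 143). Origin on the bench under the screw axis; z up; the open front is -x
- hub (a point): centre of the top face of the handwheel's hub, on the screw axis; it rises 20 mm for each turn counter-clockwise seen from above (right-hand thread). The start lift varies; one to one and a half turns are left to the solid upper stop, whose height is not given: it must be felt
- wheel: grey three-spoked handwheel fixed to the screw: rim centre line radius 52 mm, rim 11 mm thick, its top 1.5 mm below the hub's top. Origin on the screw axis at the hub's underside, 13 mm below point hub; x points to the spinner knob. It turns stiffly (about 5 N at the knob, 15 N or more means the stop) and stays where it is left
- knob_grip (a point): centre of the black spinner knob that stands upright on the wheel's rim, 52 mm from the screw axis: a cylinder 19 mm in diameter, 44 mm high, spinning freely about its own axis, so it can be pinched and carried round without turning the hand. The point is half-way up, 23 mm above point hub; it rises with the wheel
- stem_foot (a point): centre of the underside of the aluminium foot disc (58 mm in diameter, 10 mm thick) at the lower end of the screw; it rises with the wheel and starts inside the pot. At the upper stop it is only some mm above the pot's rim
- pot_handle (a point): where to pinch the pot's black handle: a level bar 12 mm wide and 12 mm high along the pot's -x, reaching 150 mm from the pot's centre. The point is 125 mm from that centre, at the bar's mid-height, 40 mm above the pot's underside (52 mm above the bench); only the plate is under it. Axes as the pot's
- plate_front (a point): middle of the front edge of the press plate's top face, 195 mm in front of the screw axis and 12 mm above the bench
- pot: aluminium sample pot, loose, 84 mm in diameter, 55 mm high, wall 4 mm, floor 5 mm, 0.35 to 0.7 kg, standing on the press plate under the screw. Origin at the centre of its underside; x points away from its handle, which looks to the press's front within 0.12 rad
- jar: bystander: amber glass jar with a cork-coloured cap, 64 mm in diameter, 110 mm high; origin at the centre of its underside
- beaker: bystander: white plastic beaker, 64 mm at the rim, 75 mm high; origin at the centre of its underside
- weight: bystander: brass weight with a small top knob, 40 mm in diameter, 47 mm high; origin at the centre of its underside
There are look-alikes about, which are no part of the job. Of the things that look like the pot, the middle-sized one is meant.

How it is judged:
By the outcome, as a careful person would: the job done as asked, in the order asked, and still so for the second after the job is handed in, with the robot touching nothing.
It also fails if it takes over 64 s, if anything falls off the work surface, if the arm or the gripper's body presses on something with over 40 N, if the wrist force passes 120 N, or if a joint passes its speed limit or range.

## Robot

A 6-joint arm with a two-finger parallel gripper is mounted at the origin on the work surface. World frame = base frame: x ahead of the robot, y to its left, z up, the work surface at z = 0. Lengths are in m, angles in rad, forces in N, time in s.
With the tool pointing down it reaches from about 0.35 to 0.775 m from the base axis. Payload 5.5 kg.
Tool frame: the origin (TCP) lies between the finger pads; the fingertips stand 19 mm ahead of it and the grasp point (between the pads) is the TCP; z points along the fingers, x is the direction in which the jaws open and shut, and the axes are right-handed (so a half turn about z gives the same grasp; the last joint's range is limited). The gripper opens to 85 mm and grips with 20 to 120 N. Pads are 22 mm wide; open, the fingers measure 114 mm over their backs; the gripper's body (76 mm by 85 mm) begins 54 mm behind the grasp point. The pads swing forward as they close: fully open they stand 13 mm farther back than shut.
Start: joints at [-0.14, 0.313, 0.046, 1.304, 0, 1.431], TCP at [0.575, -0, 0.25] pointing down, gripper open.
Joint ranges: [-2.76, 2.76], [-0.86, 1.69], [-1.03, 1.26], [-2.2, 2.34], [-1.47, 1.5], [-3.14, 3.14]. Speed limits (rad/s): [2.57, 2.57, 3.14, 3.14, 3.14, 3.14].

## Interface

Orientations are given as a unit quaternion [w, x, y, z].
In Python, from workcell import env gives the robot as it stands. The module is installed in compiled form; this text tells all that it offers.
- The arm moves only by the tool carry_out, never from a script. Its argument "steps" is a list of rows, each a list of 7 numbers: the gripper command: -1 is shut, 1 is fully open, values between are in proportion, then the shift along the tool's x, y, z in m, then the turn, a rotation vector about the tool's x, y, z in rad. A call has 1 to 20 rows; each row shifts and turns the commanded pose from where the row before left it, along the tool's axes as they then stand; what a row does not reach is not made up. A row lasts 1/8 s, in which the tool goes at most 62.5 mm and 10.7 degrees, less where a joint would pass 70% of its speed; a pose out of reach is approached as far as the arm can. A call with a gripper value outside its range is refused whole. The fingers move at their own pace and stop on an object; "grip_force" is the grip in N (left out, the last holds). Time passes only in rows, so rows that do not move let the fingers close. It gives the time, the measured TCP pose, the force and the opening at its end, in the units of the state.
- env.get_state(): the state, without advancing time (a new reading comes with each control period).
- env.read_camera(name): name is "scene" or "side" or "wrist"; returns a dict with "color" (420x560x3 uint8, red, green, blue), "K" (3x3 intrinsics, pixels), "R" (3x3) and "t" (3): a world point X has camera coordinates R X + t. Camera axes: x right, y down, z forward; pixel columns grow to the right and rows downward; lengths in m; the calibration is good to about 2 mm. The wrist camera is an equidistant fisheye: a pixel r from the principal point sees the ray r / f radians off the axis. A picture is of the moment at which its call begins. There is no depth.
- env.hand_in(): hands the job in, once; it reports no verdict.
The state is a dict: "clock": time; "joint_pos": joint angles; "qvel": joint speeds; "tau": joint torques, N m; "tcp_pos": TCP position; "orientation": TCP orientation; "wrist_force": force on the tool from outside, world axes, zero at the start; "ft_torque": the same for the moment, N m; "finger_gap": finger opening in m.
Only numpy, scipy, OpenCV 4.12 (cv2) and the standard library are available. Lean on these libraries where they do the work, as an engineer would, in place of code of your own. Each camera call takes 0.05 s, during which the arm holds its last target. There are 200 camera calls.

## Working session

There is one attempt and no reset: what is moved stays moved. The work goes in short steps, Python scripts to look and compute and a tool call to move; the robot and the scene stay as the last step left them, time stands still between calls to the robot, and variables do not carry over. Pictures are saved under pics/ and viewed, about 8 in all and at most 12, crops included, and the job is handed in when it is done.

Besides the shell and the picture viewer there is one more tool, called after ">>>" as name(argument=value, ...) on one line, values as JSON. carry_out: Moves the arm, as the interface text tells. Its arguments: {"type":"object","properties":{"steps":{"type":"array","items":{"type":"array","items":{"type":"number"}}},"grip_force":{"type":"number"}},"required":["steps"]}

```bash
mkdir -p pics; cat > h.py <<'E'
import numpy as np, cv2
from workcell import env
def snap(n,f):
    c=env.read_camera(n); cv2.imwrite(f'pics/{f}.png',c['color'][:,:,::-1]); np.savez(f'pics/{f}.npz',**c); return c
def load(f): return dict(np.load(f'pics/{f}.npz'))
def ray(c,u,v,fish=False):
    K,R,t=c['K'],c['R'],c['t']
    x=(u-K[0,2])/K[0,0]; y=(v-K[1,2])/K[1,1]
    if fish:
        th=np.hypot(x,y); s=np.sin(th)/max(th,1e-9); d=np.array([x*s,y*s,np.cos(th)])
    else: d=np.array([x,y,1.])
    return -R.T@t, R.T@(d/np.linalg.norm(d))
def onz(c,u,v,z,fish=False):
    o,d=ray(c,u,v,fish); return o+d*(z-o[2])/d[2]
def tri(*rs):
    A=0;b=0
    for o,d in rs:
        P=np.eye(3)-np.outer(d,d); A=A+P; b=b+P@o
    return np.linalg.solve(A,b)
def proj(c,X):
    p=c['R']@np.asarray(X)+c['t']; p=c['K']@p; return p[:2]/p[2]
E
python3 - <<'E'
from h import *
a=snap('scene','s0');b=snap('side','d0');w=snap('wrist','w0')
for c in(a,b,w): print(c['K'].round(1).tolist(),(-c['R'].T@c['t']).round(3))
cv2.imwrite('pics/both.png',cv2.resize(np.hstack([a['color'],b['color']])[:,:,::-1],(800,300)))
print(env.get_state())
E
```

```text
[[423.7, 0.0, 287.7], [0.0, 423.7, 214.0], [0.0, 0.0, 1.0]] [0.83  0.578 0.732]
[[515.2, 0.0, 271.1], [0.0, 515.2, 205.6], [0.0, 0.0, 1.0]] [-0.043 -1.081  0.931]
[[325.2, 0.0, 283.3], [0.0, 325.2, 209.6], [0.0, 0.0, 1.0]] [0.575 0.075 0.373]
{'clock': 0.15, 'joint_pos': array([-1.39619192e-01,  3.13825137e-01,  4.52487060e-02,  1.30362962e+00,
        2.09636961e-05,  1.43118678e+00]), 'qvel': array([-4.91425883e-04, -9.43460188e-04,  3.61776787e-03, -2.96055323e-04,
        9.89390344e-05,  4.83908266e-04]), 'tau': array([ 1.76330479e-03, -4.81067133e+01,  2.98815805e+01,  1.39078675e-02,
       -1.10673584e-04, -5.56924022e-05]), 'tcp_pos': array([5.74636257e-01, 3.64071544e-05, 2.49618870e-01]), 'orientation': array([-1.08469130e-04,  9.99999752e-01, -4.82889633e-06, -6.96543415e-04]), 'wrist_force': array([ 0.38578747, -0.54088872, -0.42588203]), 'ft_torque': array([-0.00339184, -0.01610869,  0.01484272]), 'finger_gap': 0.08539432149758258}
```

View pics/s0.png

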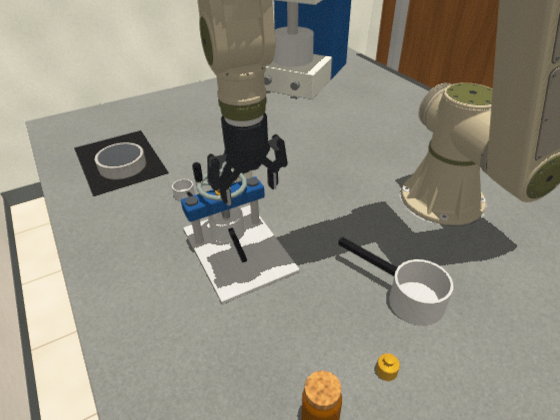

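View pics/d0.png

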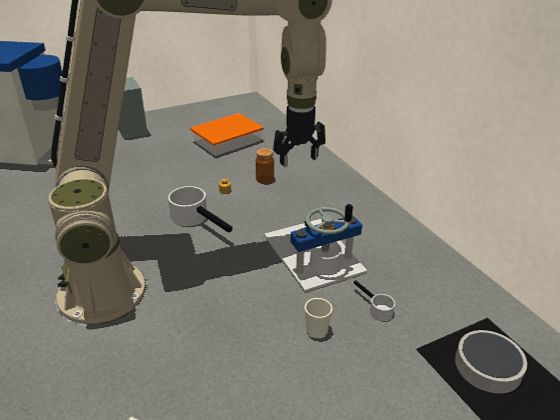

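The scene view shows three pots: a large one at (420,290), a small one at (182,188), and a middle-sized one in the press at about (228,225) with its handle at (238,245). In the side view these are (187,205), (382,306) and about (328,262). The middle-sized one in the press fits. I'll confirm it in an enlarged crop.

```bash
python3 - <<'E'
from h import *
a=load('s0')['color'];b=load('d0')['color']
A=cv2.resize(a[150:300,165:305],None,fx=2.85,fy=2.85,interpolation=2)
B=cv2.resize(b[190:340,250:405],None,fx=2.58,fy=2.85,interpolation=2)
cv2.imwrite('pics/c0.png',np.hstack([A,B])[:,:,::-1]); print(A.shape,B.shape)
for n in('s0','d0'):
    c=load(n); hsv=cv2.cvtColor(c['color'],cv2.COLOR_RGB2HSV)
    m=cv2.inRange(hsv,(100,150,60),(125,255,255)); k,l,s,ce=cv2.connectedComponentsWithStats(m)
    for i in range(1,k):
        if s[i,4]>150: print(n,s[i],ce[i])
E
```

```text
(428, 399, 3) (428, 400, 3)
s0 [275   1  12  27 298] [280.44966443  13.6442953 ]
s0 [ 299    0   52   77 2422] [328.13418662  28.30553262]
s0 [ 182  182   82   39 1027] [220.84031159 202.71665044]
d0 [  0  41  43  31 632] [13.85126582 51.54588608]
d0 [ 19  55  40  15 366] [40.01912568 62.16393443]
d0 [291 231  31  18 176] [304.74431818 238.71590909]
```

View pics/c0.png

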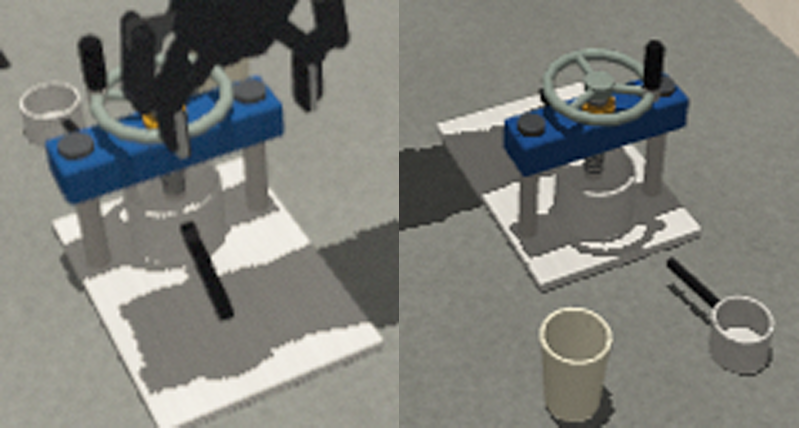

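The crop confirms it: the mid-size pot stands under the screw, with its handle from crop (188,228) to (228,312) pointing over the plate's front. The knob is at (92,63) in the left half and (654,64) in the right half. The hub is at (600,78) in the right half.

```bash
python3 - <<'E'
from h import *
a=load('s0');b=load('d0')
S=lambda x,y:(165+(x+.5)/2.85-.5,150+(y+.5)/2.85-.5)
D=lambda x,y:(250+(x-399+.5)/2.58-.5,190+(y+.5)/2.85-.5)
pr=lambda n,p:print(n,np.round(p,4))
ks,kd=S(92.5,63),D(654,65)
pr('knob',tri(ray(a,*ks),ray(b,*kd)))
pr('knobtop',tri(ray(a,*S(89,40)),ray(b,*D(655,44))))
pr('knobbot',tri(ray(a,*S(96,86)),ray(b,*D(653,87))))
for n,p in dict(frontR=(380,338),frontL=(159,418),backL=(53,226)).items(): pr('S '+n,onz(a,*S(*p),.012))
for n,p in dict(back1=(545,278),back2=(700,229),front1=(437,127)).items(): pr('D '+n,onz(b,*D(*p),.012))
# handle end & start
pr('h end',onz(a,*S(226,314),.058)); pr('h start',onz(a,*S(188,228),.058))
for n,p in dict(bL=(75,146),bR=(249,90)).items(): pr('S bolt '+n,onz(a,*S(*p),.139))
for n,p in dict(bL=(530,124),bR=(664,85)).items(): pr('D bolt '+n,onz(b,*D(*p),.139))
for z in (.15,.16,.17,.18,.19): pr(f'hub {z}',onz(b,*D(600,78),z))
# bystanders
pr('beaker',onz(b,*D(575,335),.075)); pr('smallpot',onz(b,*D(742,320),.03))
E
```

```text
knob [ 0.6102 -0.2009  0.1881]
knobtop [ 0.6099 -0.2     0.2101]
knobbot [ 0.6103 -0.2025  0.1649]
S frontR [0.4842 0.026  0.012 ]
S frontL [0.6679 0.009  0.012 ]
S backL [ 0.6623 -0.2353  0.012 ]
D back1 [ 0.4766 -0.2315  0.012 ]
D back2 [ 0.6554 -0.2441  0.012 ]
D front1 [0.4774 0.0217 0.012 ]
h end [ 0.5941 -0.0201  0.058 ]
h start [ 0.5783 -0.1235  0.058 ]
S bolt bL [ 0.6448 -0.1719  0.139 ]
S bolt bR [ 0.494  -0.1675  0.139 ]
D bolt bL [ 0.4902 -0.1671  0.139 ]
D bolt bR [ 0.6432 -0.1749  0.139 ]
hub 0.15 [ 0.5812 -0.1493  0.15  ]
hub 0.16 [ 0.5732 -0.1612  0.16  ]
hub 0.17 [ 0.5652 -0.1731  0.17  ]
hub 0.18 [ 0.5573 -0.1851  0.18  ]
hub 0.19 [ 0.5493 -0.197   0.19  ]
beaker [ 0.4321 -0.3599  0.075 ]
smallpot [ 0.609  -0.3766  0.03  ]
```

>>> carry_out(steps=[[1,0.007,0.04,0,0,0,0],[1,0.007,0.04,0,0,0,0],[1,0.007,0.04,0,0,0,0],[1,0.007,0.04,0,0,0,0],[1,0.007,0.04,0,0,0,0],[1,0,0,0,0,0,0],[1,0,0,0,0,0,0]], grip_force=30)

```text
clock: 1.02
tcp_pos: [0.6097, -0.1997, 0.2498]
orientation: [-0.0, 1.0, -0.0, -0.001]
wrist_force: [-0.1, -0.6, -0.1]
finger_gap: 0.0852
```

```bash
python3 - <<'E'
from h import *
w=snap('wrist','w1'); a=snap('scene','s1')
A=cv2.resize(a['color'][130:280,150:300],(420,420),interpolation=2)
W=cv2.resize(w['color'],(380,285)); pad=np.zeros((420,380,3),np.uint8); pad[:285]=W
cv2.imwrite('pics/w1v.png',np.hstack([A,pad])[:,:,::-1])
E
```

```text
(no output)
```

View pics/w1.png

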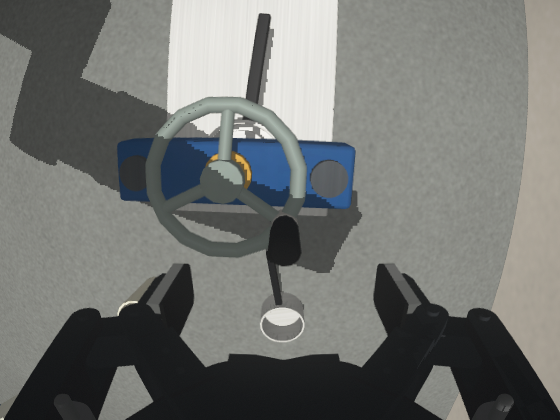

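The wrist view shows the hub top at (222,178), the knob top at about (285,250), and the handle from (252,115) to its tip at (265,14).

```bash
python3 - <<'E'
from h import *
w=load('w1'); f=lambda u,v,z:onz(w,u,v,z,True).round(4)
print('cam',-w['R'].T@w['t'])
for z in(.16,.165,.17):print('hub',z,f(222,178,z),'knobtop',f(285,250,z+.045))
print('bolts',f(136,174,.139),f(329,178,.139))
print('handle',f(252,115,.058),f(265,14,.058))
print('plate',f(172,60,.012),f(336,60,.012))
E
```

```text
cam [ 0.61038587 -0.12529906  0.37359389]
hub 0.16 [ 0.5685 -0.1677  0.16  ] knobtop [ 0.611  -0.2002  0.205 ]
hub 0.165 [ 0.5694 -0.1667  0.165 ] knobtop [ 0.611 -0.198  0.21 ]
hub 0.17 [ 0.5704 -0.1657  0.17  ] knobtop [ 0.611  -0.1958  0.215 ]
bolts [ 0.4941 -0.1672  0.139 ] [ 0.6437 -0.1719  0.139 ]
handle [ 0.5797 -0.126   0.058 ] [ 0.5921 -0.0249  0.058 ]
plate [ 0.4836 -0.058   0.012 ] [ 0.6674 -0.0633  0.012 ]
```

>>> carry_out(steps=[[1,0.001,0,0.019,0,0,0],[1,0,0,0.019,0,0,0],[1,0,0,0.019,0,0,0],[-1,0,0,0,0,0,0],[-1,0,0,0,0,0,0],[-1,0,0,0,0,0,0],[-1,0,0,0,0,0,0],[-1,0,0,0,0,0,0],[-1,0,0,0,0,0,0],[-1,0,0,0,0,0,0]], grip_force=30)

```text
clock: 2.38
tcp_pos: [0.6108, -0.1999, 0.1945]
orientation: [0.0, 1.0, -0.0, 0.0]
wrist_force: [-4.1, 1.1, 5.2]
finger_gap: 0.0178
```

```bash
python3 - <<'E'
import numpy as np
t=np.radians(-37.6+9*np.arange(0,61)); r=.052
d=np.diff(np.c_[r*np.cos(t),-r*np.sin(t)],axis=0)
print(', '.join(f'[-1,{x:.4f},{y:.4f},-0.0005,0,0,0]' for x,y in d[:40]))
E
```

```text
[-1,0.0045,-0.0068,-0.0005,0,0,0], [-1,0.0033,-0.0074,-0.0005,0,0,0], [-1,0.0021,-0.0079,-0.0005,0,0,0], [-1,0.0009,-0.0081,-0.0005,0,0,0], [-1,-0.0004,-0.0081,-0.0005,0,0,0], [-1,-0.0017,-0.0080,-0.0005,0,0,0], [-1,-0.0029,-0.0076,-0.0005,0,0,0], [-1,-0.0041,-0.0071,-0.0005,0,0,0], [-1,-0.0051,-0.0064,-0.0005,0,0,0], [-1,-0.0061,-0.0055,-0.0005,0,0,0], [-1,-0.0068,-0.0045,-0.0005,0,0,0], [-1,-0.0074,-0.0033,-0.0005,0,0,0], [-1,-0.0079,-0.0021,-0.0005,0,0,0], [-1,-0.0081,-0.0009,-0.0005,0,0,0], [-1,-0.0081,0.0004,-0.0005,0,0,0], [-1,-0.0080,0.0017,-0.0005,0,0,0], [-1,-0.0076,0.0029,-0.0005,0,0,0], [-1,-0.0071,0.0041,-0.0005,0,0,0], [-1,-0.0064,0.0051,-0.0005,0,0,0], [-1,-0.0055,0.0061,-0.0005,0,0,0], [-1,-0.0045,0.0068,-0.0005,0,0,0], [-1,-0.0033,0.0074,-0.0005,0,0,0], [-1,-0.0021,0.0079,-0.0005,0,0,0], [-1,-0.0009,0.0081,-0.0005,0,0,0], [-1,0.0004,0.0081,-0.0005,0,0,0], [-1,0.0017,0.0080,-0.0005,0,0,0], [-1,0.0029,0.0076,-0.0005,0,0,0], [-1,0.0041,0.0071,-0.0005,0,0,0], [-1,0.0051,0.0064,-0.0005,0,0,0], [-1,0.0061,0.0055,-0.0005,0,0,0], [-1,0.0068,0.0045,-0.0005,0,0,0], [-1,0.0074,0.0033,-0.0005,0,0,0], [-1,0.0079,0.0021,-0.0005,0,0,0], [-1,0.0081,0.0009,-0.0005,0,0,0], [-1,0.0081,-0.0004,-0.0005,0,0,0], [-1,0.0080,-0.0017,-0.0005,0,0,0], [-1,0.0076,-0.0029,-0.0005,0,0,0], [-1,0.0071,-0.0041,-0.0005,0,0,0], [-1,0.0064,-0.0051,-0.0005,0,0,0], [-1,0.0055,-0.0061,-0.0005,0,0,0]
```

>>> carry_out(steps=[[-1,0.0045,-0.0068,-0.0005,0,0,0],[-1,0.0033,-0.0074,-0.0005,0,0,0],[-1,0.0021,-0.0079,-0.0005,0,0,0],[-1,0.0009,-0.0081,-0.0005,0,0,0],[-1,0,0,0,0,0,0]])

```text
clock: 3.0
tcp_pos: [0.6205, -0.1707, 0.1964]
orientation: [0.001, 1.0, -0.0, -0.001]
wrist_force: [-7.2, -1.6, 6.6]
finger_gap: 0.0182
```

>>> carry_out(steps=[[-1,-0.0014,-0.0081,-0.002,0,0,0],[-1,-0.0017,-0.008,-0.0005,0,0,0],[-1,-0.0029,-0.0076,-0.0005,0,0,0],[-1,-0.0041,-0.0071,-0.0005,0,0,0],[-1,-0.0051,-0.0064,-0.0005,0,0,0],[-1,-0.0061,-0.0055,-0.0005,0,0,0],[-1,-0.0068,-0.0045,-0.0005,0,0,0],[-1,0,0,0,0,0,0]])

```text
clock: 4.0
tcp_pos: [0.5935, -0.1242, 0.2]
orientation: [0.002, 1.0, -0.001, -0.0]
wrist_force: [-0.7, -5.1, -2.7]
finger_gap: 0.0182
```

```bash
python3 - <<'E'
import numpy as np
from scipy.optimize import least_squares as L
P=np.array([[.6108,-.1999],[.6205,-.1707],[.5935,-.1242]])
s=L(lambda c:np.hypot(*(P-c).T)-.052,[.569,-.168]);print(s.x,s.fun)
v=P-s.x;print(np.degrees(np.arctan2(v[:,1],v[:,0])))
E
```

```text
[ 0.56847061 -0.16975527] [-3.38343790e-05  3.79710603e-05 -2.16075329e-05]
[-35.45643494  -1.04024002  61.21432238]
```

>>> carry_out(steps=[[-1,-0.0079,-0.0019,0,0,0,0],[-1,-0.0079,-0.0021,-0.0005,0,0,0],[-1,-0.0081,-0.0009,-0.0005,0,0,0],[-1,-0.0081,0.0004,-0.0005,0,0,0],[-1,-0.008,0.0017,-0.0005,0,0,0],[-1,-0.0076,0.0029,-0.0005,0,0,0],[-1,-0.0071,0.0041,-0.0005,0,0,0],[-1,-0.0064,0.0051,-0.0005,0,0,0],[-1,-0.0055,0.0061,-0.0005,0,0,0],[-1,-0.0045,0.0068,-0.0005,0,0,0],[-1,-0.0033,0.0074,-0.0005,0,0,0],[-1,-0.0021,0.0079,-0.0005,0,0,0],[-1,-0.0009,0.0081,-0.0005,0,0,0],[-1,0.0004,0.0081,-0.0005,0,0,0],[-1,0.0017,0.008,-0.0005,0,0,0],[-1,0.0029,0.0076,-0.0005,0,0,0],[-1,0.0041,0.0071,-0.0005,0,0,0],[-1,0.0051,0.0064,-0.0005,0,0,0],[-1,0.0061,0.0055,-0.0005,0,0,0]])

```text
clock: 6.38
tcp_pos: [0.5353, -0.2101, 0.2094]
orientation: [-0.001, 1.0, 0.0, -0.001]
wrist_force: [-3.7, 3.7, 3.0]
finger_gap: 0.0177
```

>>> carry_out(steps=[[-1,0.0068,0.0045,-0.001,0,0,0],[-1,0.0074,0.0033,-0.0005,0,0,0],[-1,0.0079,0.0021,-0.0005,0,0,0],[-1,0.0081,0.0009,-0.0005,0,0,0],[-1,0.0081,-0.0004,-0.0005,0,0,0],[-1,0.008,-0.0017,-0.0005,0,0,0],[-1,0.0076,-0.0029,-0.0005,0,0,0],[-1,0.0071,-0.0041,-0.0005,0,0,0]])

```text
clock: 7.38
tcp_pos: [0.5964, -0.2136, 0.2134]
orientation: [0.001, 1.0, -0.001, -0.002]
wrist_force: [-5.3, -2.6, -0.2]
finger_gap: 0.0179
```

>>> carry_out(steps=[[-1,0,0,0,0,0,0]])

```text
clock: 7.5
tcp_pos: [0.5972, -0.213, 0.2135]
orientation: [0.0, 1.0, -0.0, -0.001]
wrist_force: [-2.8, -2.8, -1.3]
finger_gap: 0.0183
```

```bash
python3 - <<'E'
from h import *
a=snap('scene','s2')['color'];b=snap('side','d2')['color']
A=cv2.resize(a[190:270,185:265],(400,400),interpolation=2)
B=cv2.resize(b[215:295,290:370],(400,400),interpolation=2)
cv2.imwrite('pics/c2.png',np.hstack([A,B])[:,:,::-1])
E
```

```text
(no output)
```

View pics/c2.png

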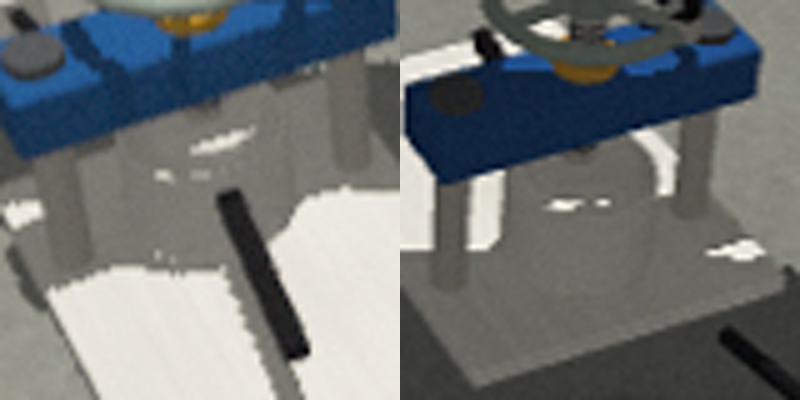

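The shadowed crop shows the pot with its handle still in place, but the foot is faint (around (205,120) on the left). I'll stretch the contrast and overlay projected heights.

```bash
python3 - <<'E'
from h import *
ax=np.array([.5685,-.1685])
out=[]
for n,(r0,c0) in (('s2',(195,185)),('d2',(220,295))):
    c=load(n); g=cv2.cvtColor(c['color'],cv2.COLOR_RGB2GRAY)[r0:r0+66,c0:c0+66].astype(float)
    g=np.clip((g-60)/(130-60),0,1)*255
    g=cv2.cvtColor(cv2.resize(g.astype(np.uint8),(400,400),interpolation=2),cv2.COLOR_GRAY2BGR)
    g2=g.copy()
    for z,r,col in((.067,.042,(0,255,0)),(.062,.029,(0,0,255)),(.072,.029,(255,255,0))):
        t=np.linspace(0,6.3,60); P=[proj(c,[ax[0]+r*np.cos(q),ax[1]+r*np.sin(q),z]) for q in t]
        P=((np.array(P)-[c0,r0]+.5)*400/66).round().astype(int); cv2.polylines(g2,[P],False,col,1)
    out.append(np.vstack([g,g2])[:,:])
o=np.hstack(out); cv2.imwrite('pics/c3.png',cv2.resize(o,(600,600)))
E
```

```text
(no output)
```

View pics/c3.png

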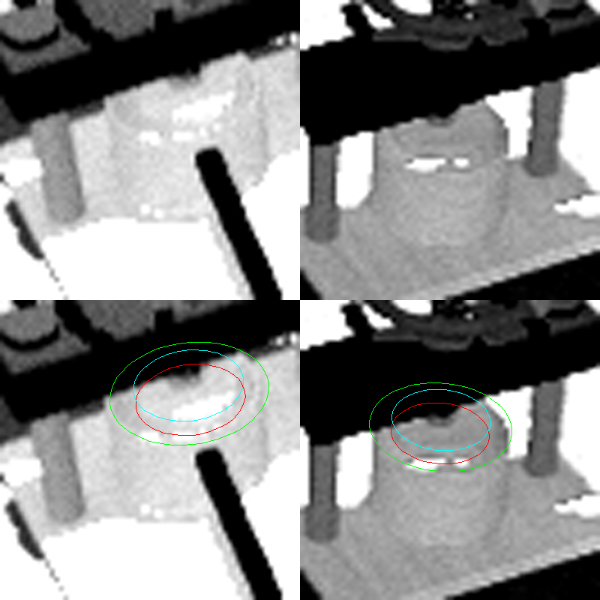

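>>> carry_out(steps=[[-1,0.0064,-0.0051,0,0,0,0],[-1,0.0055,-0.0061,-0.0005,0,0,0],[-1,0.0045,-0.0068,-0.0005,0,0,0],[-1,0.0033,-0.0074,-0.0005,0,0,0],[-1,0.0021,-0.0079,-0.0005,0,0,0],[-1,0.0009,-0.0081,-0.0005,0,0,0],[-1,-0.0004,-0.0081,-0.0005,0,0,0],[-1,0,0,0,0,0,0]])

```text
clock: 8.6
tcp_pos: [0.6199, -0.1634, 0.217]
orientation: [0.0, 1.0, -0.0, 0.0]
wrist_force: [-1.7, -2.3, 1.6]
finger_gap: 0.0183
```

```bash
python3 - <<'E'
from h import *
ax=np.array([.5685,-.1685])
out=[]
for n,cam,(r0,c0) in (('s3','scene',(195,185)),('d3','side',(220,295))):
    c=snap(cam,n); g=cv2.cvtColor(c['color'],cv2.COLOR_RGB2GRAY)[r0:r0+66,c0:c0+66].astype(float)
    g=np.clip((g-60)/(150-60),0,1)*255
    g=cv2.cvtColor(cv2.resize(g.astype(np.uint8),(400,400),interpolation=2),cv2.COLOR_GRAY2BGR)
    out.append(g)
cv2.imwrite('pics/c4.png',np.hstack(out))
import numpy as np
t=np.radians(7.4+4.5*np.arange(0,41)); r=.052
d=np.diff(np.c_[r*np.cos(t),-r*np.sin(t)],axis=0)
for i,(x,y) in enumerate(d[:34]): print(round(7.4+4.5*(i+1),1),f'{x:.4f},{y:.4f}')
E
```

```text
11.9 -0.0007,-0.0040
16.4 -0.0010,-0.0040
20.9 -0.0013,-0.0039
25.4 -0.0016,-0.0038
29.9 -0.0019,-0.0036
34.4 -0.0022,-0.0035
38.9 -0.0024,-0.0033
43.4 -0.0027,-0.0031
47.9 -0.0029,-0.0029
52.4 -0.0031,-0.0026
56.9 -0.0033,-0.0024
61.4 -0.0035,-0.0021
65.9 -0.0037,-0.0018
70.4 -0.0038,-0.0015
74.9 -0.0039,-0.0012
79.4 -0.0040,-0.0009
83.9 -0.0040,-0.0006
88.4 -0.0041,-0.0003
92.9 -0.0041,0.0000
97.4 -0.0041,0.0004
101.9 -0.0040,0.0007
106.4 -0.0040,0.0010
110.9 -0.0039,0.0013
115.4 -0.0038,0.0016
119.9 -0.0036,0.0019
124.4 -0.0035,0.0022
128.9 -0.0033,0.0024
133.4 -0.0031,0.0027
137.9 -0.0029,0.0029
142.4 -0.0026,0.0031
146.9 -0.0024,0.0033
151.4 -0.0021,0.0035
155.9 -0.0018,0.0037
160.4 -0.0015,0.0038
```

View pics/c4.png

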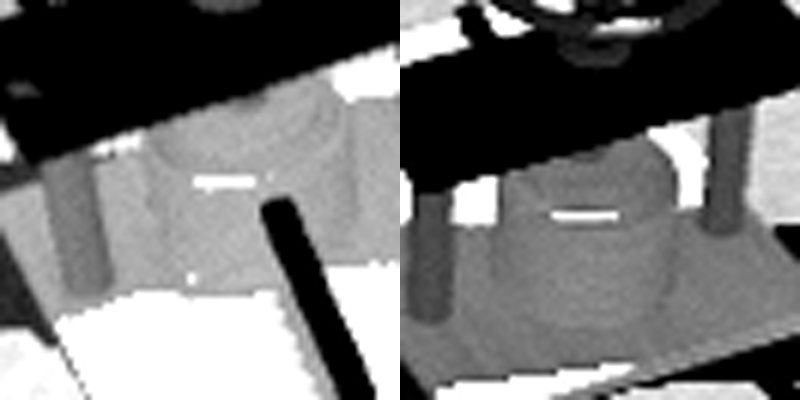

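The left panel shows the foot still low in the pot mouth, with the rim glint at (225,181) and no gap under the disc. From here I'll go in small steps and read the force each time.

>>> carry_out(steps=[[-1,-0.0007,-0.004,-0.0003,0,0,0]])

```text
clock: 8.82
tcp_pos: [0.6194, -0.1604, 0.2172]
orientation: [0.001, 1.0, -0.001, 0.0]
wrist_force: [-1.6, -5.8, -0.6]
finger_gap: 0.018
```

>>> carry_out(steps=[[-1,-0.001,-0.004,-0.0002,0,0,0]])

```text
clock: 8.95
tcp_pos: [0.6186, -0.1564, 0.2174]
orientation: [0.001, 1.0, -0.001, 0.0]
wrist_force: [-1.7, -6.8, -2.2]
finger_gap: 0.0184
```

>>> carry_out(steps=[[-1,-0.0013,-0.0039,-0.0002,0,0,0]])

```text
clock: 9.07
tcp_pos: [0.6173, -0.1525, 0.2177]
orientation: [0.001, 1.0, -0.001, 0.001]
wrist_force: [-1.8, -6.8, -1.3]
finger_gap: 0.0184
```

>>> carry_out(steps=[[-1,-0.0016,-0.0038,-0.0002,0,0,0]])

```text
clock: 9.2
tcp_pos: [0.6159, -0.1488, 0.2179]
orientation: [0.001, 1.0, -0.001, 0.001]
wrist_force: [-0.9, -5.8, -0.2]
finger_gap: 0.0184
```

>>> carry_out(steps=[[-1,-0.0019,-0.0036,-0.0002,0,0,0]])

```text
clock: 9.32
tcp_pos: [0.6141, -0.1452, 0.2182]
orientation: [0.001, 1.0, -0.001, 0.001]
wrist_force: [-0.7, -6.3, -1.6]
finger_gap: 0.0184
```

>>> carry_out(steps=[[-1,-0.0022,-0.0035,-0.0002,0,0,0]])

```text
clock: 9.45
tcp_pos: [0.6121, -0.1417, 0.2184]
orientation: [0.001, 1.0, -0.001, 0.001]
wrist_force: [0.7, -5.9, -0.5]
finger_gap: 0.0178
```

>>> carry_out(steps=[[-1,-0.0024,-0.0033,-0.0002,0,0,0]])

```text
clock: 9.57
tcp_pos: [0.6098, -0.1384, 0.2187]
orientation: [0.001, 1.0, -0.0, 0.001]
wrist_force: [0.0, -6.6, -0.9]
finger_gap: 0.0181
```

>>> carry_out(steps=[[-1,-0.0027,-0.0031,-0.0002,0,0,0]])

```text
clock: 9.7
tcp_pos: [0.6072, -0.1353, 0.2189]
orientation: [0.001, 1.0, -0.0, 0.001]
wrist_force: [1.4, -6.5, -1.6]
finger_gap: 0.0181
```

>>> carry_out(steps=[[-1,-0.0029,-0.0029,-0.0002,0,0,0]])

```text
clock: 9.82
tcp_pos: [0.6045, -0.1324, 0.2191]
orientation: [0.001, 1.0, -0.0, 0.001]
wrist_force: [1.8, -5.9, -0.3]
finger_gap: 0.0181
```

>>> carry_out(steps=[[-1,-0.0031,-0.0026,-0.0002,0,0,0]])

```text
clock: 9.95
tcp_pos: [0.6015, -0.1298, 0.2194]
orientation: [0.001, 1.0, -0.0, 0.002]
wrist_force: [2.1, -6.4, -1.5]
finger_gap: 0.018
```

>>> carry_out(steps=[[-1,-0.0033,-0.0024,-0.0002,0,0,0]])

```text
clock: 10.07
tcp_pos: [0.5984, -0.1274, 0.2196]
orientation: [0.001, 1.0, -0.0, 0.002]
wrist_force: [2.9, -5.5, -1.9]
finger_gap: 0.018
```

>>> carry_out(steps=[[-1,-0.0035,-0.0021,-0.0002,0,0,0]])

```text
clock: 10.2
tcp_pos: [0.595, -0.1252, 0.2199]
orientation: [0.001, 1.0, -0.0, 0.002]
wrist_force: [2.0, -6.1, -1.8]
finger_gap: 0.0183
```

>>> carry_out(steps=[[-1,-0.0037,-0.0018,-0.0002,0,0,0]])

```text
clock: 10.32
tcp_pos: [0.5915, -0.1233, 0.2201]
orientation: [0.001, 1.0, -0.0, 0.002]
wrist_force: [3.7, -5.8, -1.9]
finger_gap: 0.0181
```

>>> carry_out(steps=[[-1,-0.0038,-0.0015,-0.0002,0,0,0]])

```text
clock: 10.45
tcp_pos: [0.5879, -0.1216, 0.2204]
orientation: [0.001, 1.0, -0.0, 0.002]
wrist_force: [3.5, -4.2, -1.6]
finger_gap: 0.0181
```

>>> carry_out(steps=[[-1,-0.0039,-0.0012,-0.0002,0,0,0]])

```text
clock: 10.58
tcp_pos: [0.5842, -0.1203, 0.2206]
orientation: [0.001, 1.0, -0.0, 0.003]
wrist_force: [3.6, -3.6, -1.4]
finger_gap: 0.0181
```

>>> carry_out(steps=[[-1,-0.004,-0.0009,-0.0002,0,0,0]])

```text
clock: 10.7
tcp_pos: [0.5803, -0.1192, 0.2209]
orientation: [0.0, 1.0, -0.0, 0.003]
wrist_force: [5.1, -3.7, -1.2]
finger_gap: 0.0179
```

>>> carry_out(steps=[[-1,-0.004,-0.0006,-0.0002,0,0,0]])

```text
clock: 10.82
tcp_pos: [0.5764, -0.1185, 0.2211]
orientation: [0.0, 1.0, 0.0, 0.003]
wrist_force: [5.1, -2.6, -1.8]
finger_gap: 0.0181
```

>>> carry_out(steps=[[-1,-0.0041,-0.0003,-0.0002,0,0,0]])

```text
clock: 10.95
tcp_pos: [0.5724, -0.118, 0.2214]
orientation: [0.0, 1.0, 0.0, 0.003]
wrist_force: [5.2, -1.7, -1.4]
finger_gap: 0.0182
```

>>> carry_out(steps=[[-1,-0.0041,0,-0.0002,0,0,0]])

```text
clock: 11.08
tcp_pos: [0.5697, -0.1179, 0.2216]
orientation: [-0.0, 1.0, 0.0, 0.005]
wrist_force: [16.3, -1.3, -9.9]
finger_gap: 0.0185
```

>>> carry_out(steps=[[-1,0,0,0,0,0,0]])

```text
clock: 11.2
tcp_pos: [0.5699, -0.1179, 0.2216]
orientation: [-0.0, 1.0, 0.0, 0.005]
wrist_force: [10.4, -1.3, -4.7]
finger_gap: 0.0182
```

>>> carry_out(steps=[[-1,-0.0008,0,0,0,0,0],[-1,0,0,0,0,0,0]])

```text
clock: 11.45
tcp_pos: [0.5698, -0.1179, 0.2216]
orientation: [-0.0, 1.0, 0.0, 0.005]
wrist_force: [11.9, -1.1, -5.6]
finger_gap: 0.018
```

The upper stop is reached: the commanded point moved on but the TCP stayed put, and the force rose to about 16 N. Next I'll relax, let go and rise.

>>> carry_out(steps=[[-1,0.004,0,0,0,0,0],[-1,0,0,0,0,0,0],[1,0,0,0,0,0,0],[1,0,0,0,0,0,0],[1,0,0,0,0,0,0],[1,0,0,0,0,0,0],[1,0,0,-0.02,0,0,0],[1,0,0,-0.03,0,0,0],[1,0,0,-0.03,0,0,0],[1,0.0035,-0.03,0,0,0,0.064],[1,0.0035,-0.03,0,0,0,0.064],[1,0.005,-0.025,0,0,0,0],[1,0,0,0,0,0,0],[1,0,0,0,0,0,0]])

```text
clock: 13.2
tcp_pos: [0.5858, -0.034, 0.3006]
orientation: [0.0, 0.998, -0.064, -0.0]
wrist_force: [-0.1, -1.4, 0.2]
finger_gap: 0.0855
```

```bash
python3 - <<'E'
from h import *
print(env.get_state()['tcp_pos'],env.get_state()['orientation'])
w=snap('wrist','w5'); a=snap('scene','s5')
A=cv2.resize(a['color'][140:300,165:305],(350,400),interpolation=2)
W=cv2.resize(w['color'],(440,330)); pad=np.zeros((400,440,3),np.uint8); pad[:330]=W
cv2.imwrite('pics/c5.png',np.hstack([A,pad])[:,:,::-1])
E
```

```text
[ 0.58584783 -0.03400997  0.30061708] [ 1.39716527e-04  9.97956238e-01 -6.39008235e-02 -1.08327898e-04]
```

View pics/c5.png

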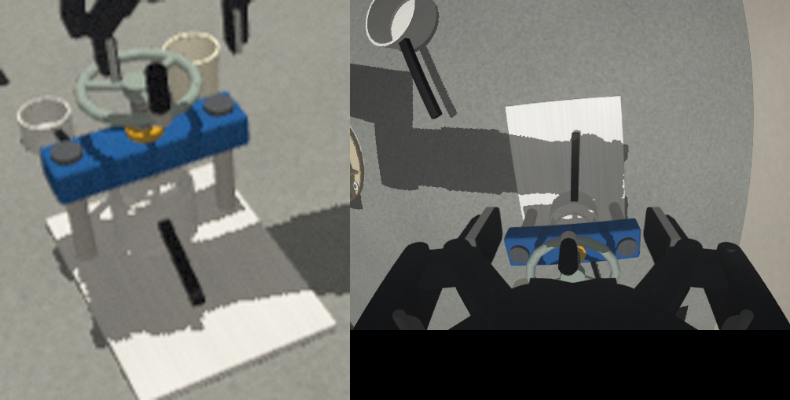

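The head is raised, the knob is clear, and the pot handle has not moved. In the wrist panel the handle runs from (574,200) to its tip at (575,133). The plate's front corners are at (506,106) and (620,97).

```bash
python3 - <<'E'
from h import *
w=load('w5');a=load('s5');k=560/440
f=lambda x,y,z:onz(w,(x-350)*k,y*k,z,True).round(4)
print('tip',f(575,133,.055),onz(a,243.8,261.2,.055).round(4),'root',f(574,200,.058),onz(a,231,228.8,.058).round(4))
print('front',f(506,106,.012),f(620,97,.012))
S=lambda x,y:onz(a,165+x*.4,140+y*.4,.012).round(4)
print('frontS',S(140,400),S(334,323)); 
print('bolts S',onz(a,165+66*.4,140+153*.4,.139).round(4),onz(a,165+218*.4,140+103*.4,.139).round(4))
E
```

```text
tip [ 0.5908 -0.0239  0.055 ] [ 0.5952 -0.0194  0.055 ] root [ 0.5761 -0.1285  0.058 ] [ 0.5763 -0.1258  0.058 ]
front [0.4839 0.0291 0.012 ] [0.6698 0.0191 0.012 ]
frontS [0.6709 0.0185 0.012 ] [0.4845 0.0291 0.012 ]
bolts S [ 0.6444 -0.1704  0.139 ] [ 0.4936 -0.1675  0.139 ]
```

>>> carry_out(steps=[[1,0.0047,0.0075,0.02,0,0,0],[1,0,0,0.04,0,0,0],[1,0,0,0.04,0,0,0],[1,0,0,0.04,0,0,0],[1,0,0,0.04,0,0,0],[1,0,0,0.04,0,0,0],[1,0,0,0.02,0,0,0],[1,0,0,0.008,0,0,0],[1,0,0,0,0,0,0]])

```text
clock: 14.42
tcp_pos: [0.5897, -0.0423, 0.0528]
orientation: [0.0, 0.998, -0.064, -0.0]
wrist_force: [-0.3, 0.8, 0.2]
finger_gap: 0.0853
```

>>> carry_out(steps=[[0,0,0,0,0,0,0],[-0.4,0,0,0,0,0,0],[-0.6,0,0,0,0,0,0],[-1,0,0,0,0,0,0],[-1,0,0,0,0,0,0],[-1,0,0,0,0,0,0],[-1,0,0,0,0,0,0],[-1,0,0,0,0,0,0]], grip_force=25)

```text
clock: 15.42
tcp_pos: [0.5893, -0.0416, 0.0526]
orientation: [-0.0, 0.998, -0.064, -0.0]
wrist_force: [-3.9, 1.4, 3.5]
finger_gap: 0.0117
```

>>> carry_out(steps=[[-1,-0.0004,-0.004,0,0,0,0],[-1,-0.0007,-0.008,0,0,0,0],[-1,-0.0007,-0.008,0,0,0,0]])

```text
clock: 15.8
tcp_pos: [0.5914, -0.022, 0.0529]
orientation: [0.001, 0.998, -0.064, 0.001]
wrist_force: [-0.3, -4.2, -0.2]
finger_gap: 0.0113
```

>>> carry_out(steps=[[-1,-0.0007,-0.008,0.0005,0,0,0],[-1,-0.0007,-0.008,0,0,0,0],[-1,-0.0007,-0.008,0,0,0,0],[-1,-0.0007,-0.008,0,0,0,0],[-1,-0.0007,-0.008,0,0,0,0],[-1,-0.0007,-0.008,0,0,0,0],[-1,-0.0007,-0.008,0,0,0,0],[-1,-0.0007,-0.008,0,0,0,0],[-1,-0.0007,-0.008,0,0,0,0],[-1,-0.0007,-0.008,0,0,0,0],[-1,-0.0007,-0.008,0,0,0,0],[-1,0,-0.003,0,0,0,0],[-1,0,0,0,0,0,0]])

```text
clock: 17.42
tcp_pos: [0.5942, 0.0703, 0.0522]
orientation: [-0.001, 0.998, -0.064, -0.0]
wrist_force: [-1.0, -2.0, 1.8]
finger_gap: 0.0113
```

```bash
python3 - <<'E'
from h import *
a=snap('scene','s6')['color'];b=snap('side','d6')['color']
A=cv2.resize(a[140:320,165:325],(400,450),interpolation=2)
B=cv2.resize(b[180:340,250:392],(400,450),interpolation=2)
cv2.imwrite('pics/c6.png',np.hstack([A,B])[:,:,::-1])
E
```

```text
(no output)
```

View pics/c6.png

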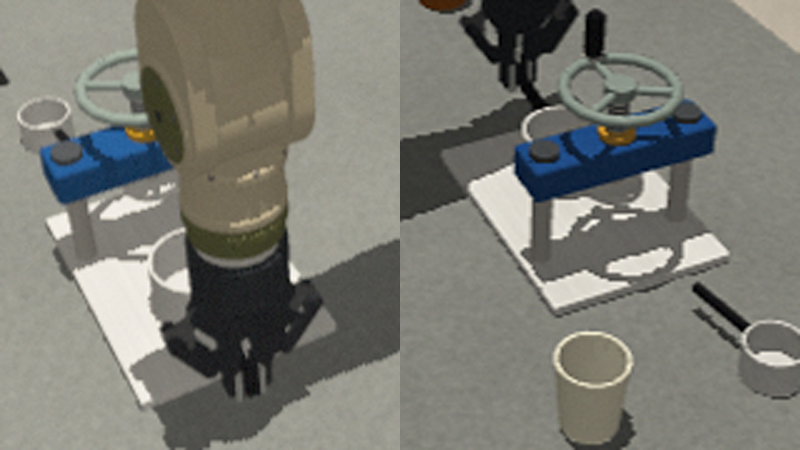

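The pot now stands clear of the head on the front plate and the press hasn't moved. I'll let go and rise.

>>> carry_out(steps=[[-0.6,0,0,0,0,0,0],[-0.3,0,0,0,0,0,0],[0.2,0,0,0,0,0,0],[0.6,0,0,0,0,0,0],[0.6,0,0,0,0,0,0],[0.6,0,0,-0.01,0,0,0],[0.6,0,0,-0.03,0,0,0],[0.6,0,0,-0.04,0,0,0],[0.6,0,0,-0.04,0,0,0],[0.6,0,0,-0.04,0,0,0],[0.6,0,0,-0.04,0,0,0],[0.6,0,-0.04,0,0,0,0],[0.6,0,-0.04,0,0,0,0],[0.6,0,-0.04,0,0,0,0],[0.6,0,0,0,0,0,0],[0.6,0,0,0,0,0,0]])

```text
clock: 19.52
tcp_pos: [0.6096, 0.1884, 0.2526]
orientation: [0.0, 0.998, -0.064, 0.0]
wrist_force: [-0.3, -1.1, 0.3]
finger_gap: 0.0683
```

```bash
python3 - <<'E'
from h import *
c=snap('wrist','w7'); a=snap('scene','s7'); b=snap('side','d7')
B=cv2.resize(b['color'][180:340,250:392],(400,450),interpolation=2); W=cv2.resize(c['color'],(400,300)); p=np.zeros((450,400,3),np.uint8);p[:300]=W
cv2.imwrite('pics/c7.png',np.hstack([p,B])[:,:,::-1])
E
```

View pics/c7.png

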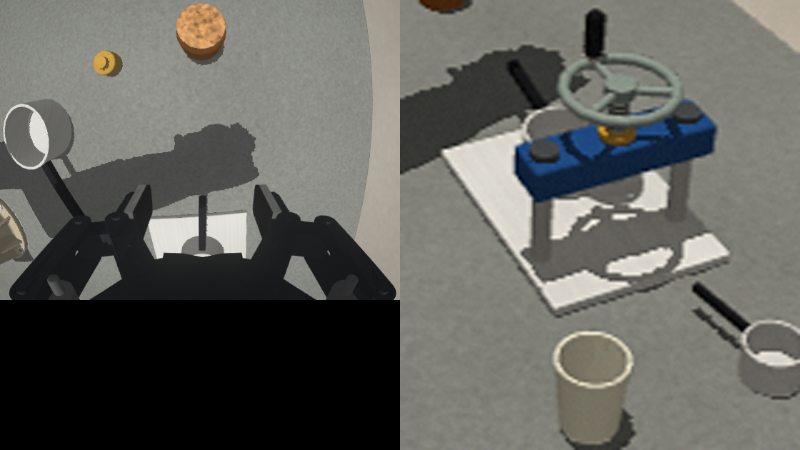

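In the last picture the pot stands on the front of the plate with its handle free at (530,85), the wheel is up, and the bystanders are where they were. Handing in now.

```bash
python3 - <<'E'
from h import *
b0=load('d0')['color'];b7=load('d7')['color']
A,B=[cv2.cvtColor(x[245:300,285:372],cv2.COLOR_RGB2HSV) for x in(b0,b7)]
m=[cv2.inRange(cv2.cvtColor(x[225:265,285:368],cv2.COLOR_RGB2HSV),(100,120,40),(125,255,255)) for x in(b0,b7)]
print([cv2.boundingRect(cv2.findNonZero(x)) for x in m])
print(env.hand_in())
E
```

```text
[(6, 0, 71, 27), (6, 0, 71, 27)]
the job is handed in; nothing more can be done
None
```

I turned the handwheel counter-clockwise by its knob to the upper stop, slid the pot out by its handle to the front of the plate, let go, and handed the job in at about 20 s.

- **Screw:** It turned about 1.35 turns, with roughly 4–6 N at the knob on the way. At the stop one step peaked at 16 N. The knob then did not follow a further 0.8 mm command at 12 N, so I took that as the stop and relaxed before letting go.
- **Pot:** It slid about 112 mm along the plate, staying down the whole way (forces of about 4 N or less). By my estimate its centre is about 110 mm in front of the screw axis, clear of the head and fully on the plate.
- **Last checks:** The blue head sits on the same pixels in the side view before and after, so the press did not shift. The bystanders look unmoved in the pictures; I did not measure them. The gripper is open and touching nothing, and no check failed.
- **Unclear:** The foot's height could not be read reliably in the shadowed pictures, so the stop rests on the force reading alone.

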